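# Unclip the double breaker from the rail

## Task

Three circuit breakers are clipped side by side on the short metal rail. Pull the double-width one, with two levers joined by a bar, straight up off the rail against its spring catches and stand it upright on its foot in the shallow grey tray. Leave the two narrow breakers clipped where they are.

Things in the scene. Friction and masses are not known exactly. Their poses are not given: they have to be found in the camera images.
- wide_breaker_center (a point): Double-width breaker, off-white, 44 (its x) x 36 (its y, along the rail) x 80 mm high, 0.12 to 0.2 kg; two black levers joined by a bar are its top 10 mm. Point: its centre, half-way up, 46 mm above the worktop while clipped; z up. Grip the flat sides 44 mm apart in x, from 22 below to 30 mm above the point; nothing stands beside them. Pulling straight up takes about 7 to 13 N, free after 6 mm.
- narrow_breaker_a_center (a point): Single-width breaker, clipped on the same rail, same off-white plastic: 44 (x) x 18 (y) x 80 mm high, one black lever. Point: its centre, half-way up, axes as the wide one's. It stays on. The rail is a fixed aluminium channel, 62 wide, 166 mm long along y, 22 mm high (sides; end stops 30 mm). Breakers are 44 mm apart centre to centre, in any order.
- narrow_breaker_b_center (a point): The other single-width breaker, the same as the first, also to stay on. Below its body (underside 22 mm under this point) each breaker has a foot 26 mm wide in x, 18 mm high, with a 3 mm bead along both sides; two sprung noses in the rail hold the beads down. The foot is clear of the rail once lifted 20 mm.
- tray_in (a point): The fixed shallow grey plastic tray: 136 mm (its x) x 116 mm (its y) outside, 14 mm high walls 3 mm thick with a rim 3 mm wider all round, inside 130 mm x 110 mm. This point is the centre of its inner floor, 3 mm above the worktop; z up. A breaker standing in it has its centre 40 mm above this point.

How it is judged:
On the way:
1. the double-width breaker is pulled up clear of the rail (height (world z) of wide_breaker_center above 0.072 m), for 0.1 s.
At the end, for the whole second after the job is handed in: The double-width breaker stands upright (within about 10 degrees) on the tray's floor, its centre within 50 mm (tray x) and 41 mm (tray y) of the tray's centre, released and at rest; both narrow breakers are still clipped on the rail within 8 mm of where they started (x of wide_breaker_center in the frame of tray_in between -0.05 and 0.05 m and y of wide_breaker_center in the frame of tray_in between -0.041 and 0.041 m and z of wide_breaker_center in the frame of tray_in between 0.034 and 0.046 m and angle between wide_breaker_center's own z axis and vertical below 0.17 rad and linear speed of wide_breaker below 0.02 m/s and distance of each of narrow_breaker_a_center, narrow_breaker_b_center from where it was at the start of the episode below 0.008 m); the robot touches nothing.
It fails at once if a narrow breaker is pulled or knocked out of place (more than 12 mm) (distance of narrow_breaker_a_center from where it was at the start of the episode above 0.012 m or distance of narrow_breaker_b_center from where it was at the start of the episode above 0.012 m).
It also fails if it takes over 38 s, if anything falls off the work surface, if the arm or the gripper's body presses on something with over 40 N, if the wrist force passes 120 N, or if a joint passes its speed limit or range.

## Robot

A 6-joint arm with a two-finger parallel gripper is mounted at the origin on a cart in front of the work surface, level with it; the furniture and walls round the work are solid. World frame = base frame: x ahead of the robot, y to its left, z up, the work surface at z = 0. Lengths are in m, angles in rad, forces in N, time in s.
With the tool pointing down it reaches from about 0.4 to 0.825 m from the base axis. Payload 7 kg.
Tool frame: the origin (TCP) lies on the centre line of the jaws, within the pads' length; the fingertips stand 17 mm ahead of it and the grasp point (between the pads) lies 2 mm behind it (arm.tip_reach is the distance from the TCP to the fingertips, in m); z points along the fingers, y is the direction in which the jaws open and shut (so a half turn about z gives the same grasp; the last joint's range is limited). The gripper opens to 85 mm and grips with 20 to 120 N. Pads are 22 mm wide; open, the fingers measure 114 mm over their backs; the gripper's body (76 mm by 85 mm) begins 54 mm behind the grasp point. The pads swing forward as they close: fully open they stand 13 mm farther back than shut.
Start: joints at [1.423, 0.359, 0.012, 0, -1.224, -0.288], TCP at [0.285, 0.612, 0.212] pointing down, gripper open.
Joint ranges: [-3.07, 3.07], [-1.43, 2.12], [-1.02, 1.25], [-3.03, 1.67], [-3.05, -0], [-3.03, 3.03]. Speed limits (rad/s): [2.39, 2.39, 3.01, 3.14, 3.14, 3.14].

## Interface

Orientations are given as a unit quaternion [w, x, y, z].
In Python, from cell import arm, vision, workorder, models gives the robot as it stands. The module is installed in compiled form; this text tells all that it offers.
- The arm moves only by the tool servo_tool, never from a script. Its argument "steps" is a list of rows, each an object of numbers: "hand": the finger opening in cm, from 0 to 8.54; "dx", "dy", "dz": the shift along the tool's x, y, z in cm; "rx", "ry", "rz": the turn, a rotation vector about the tool's x, y, z in degrees. In form: [{"hand": .., "dx": .., "dy": .., "dz": .., "rx": .., "ry": .., "rz": ..}, ...]. A call has 1 to 5 rows; each row is the pose to reach, as a shift and turn from the pose commanded when the call began, along the tool's axes at that moment; what a row does not reach only later rows make up. A row lasts 1/12 s, in which the tool goes at most 41.7 mm and 7.16 degrees, less where a joint would pass 70% of its speed; a pose out of reach is approached as far as the arm can. A call with a gripper value outside its range is refused whole. The fingers move at their own pace and stop on an object; "force" is the grip in N (left out, the last holds). Time passes only in rows, so rows that repeat a pose let the fingers close. It gives the time, the measured TCP pose, the force and the opening at its end, in the units of the state.
- arm.sense(): the state, without advancing time (a new reading comes with each control period).
- vision.read_camera(name): name is "scene" or "top" or "wrist"; returns a dict with "img" (420x560x3 uint8, red, green, blue), "fx", "fy", "cx", "cy" (pixels), "pose" (4x4, takes a point from camera to world coordinates); the wrist camera has in their place "tool_from_camera" (4x4, takes a point from camera to tool coordinates, whose origin is the TCP and whose axes are the flange's). Camera axes: x right, y up, looking along -z (the intrinsics and any distortion apply to the point x, -y, -z); pixel columns grow to the right and rows downward; lengths in m; the calibration is good to about 2 mm. The wrist camera is an equidistant fisheye: a pixel r from the principal point sees the ray r / f radians off the axis. A picture is of the moment at which its call begins: read the wrist's pose just before it. There is no depth.
- workorder.job_done(): hands the job in, once; it reports no verdict.
Trained networks look in a picture, given as the dict that the camera call returned (one of the last four; its "shot" number tells which), for a name from the list of things; names that differ only in an ending like _2 or _b are one class to them, and where a whole thing is asked for, a point or a joint stands for the part that bears it (a point fixed in the world has none). Each returns a list of dicts, best first, with "p" (0 to 1); they miss things now and then, are a little off and sometimes report something else, mostly with a low value. They report only what shows in the picture. A call takes as long as a camera call.
- models.find_in(query, picture): "point" ([x, y, z] in m, in the coordinates of the camera as it stood for that picture, good to about 4 mm: the middle of the surface that is visible of it).
- models.landmark_of(query, picture): "point" ([x, y, z] in m, in the coordinates of the camera as it stood for that picture, good to about 4 mm: a listed point, or the origin of a listed thing).
The state is a dict: "t": time; "joint_positions": joint angles; "joint_velocities": joint speeds; "joint_torque": joint torques, N m; "position": TCP position; "tcp_rot": TCP orientation; "contact_force": force on the tool from outside, world axes, zero at the start; "ft_torque": the same for the moment, N m; "gripper_width": opening from 0.0 (shut) to 1.0 (fully open).
Only numpy, scipy, OpenCV 4.12 (cv2) and the standard library are available. Lean on these libraries where they do the work, as an engineer would, in place of code of your own. Each camera call takes 0.05 s, during which the arm holds its last target. There are 200 camera calls.

## Working session

There is one attempt and no reset: what is moved stays moved. The work goes in short steps, Python scripts to look and compute and a tool call to move; the robot and the scene stay as the last step left them, time stands still between calls to the robot, and variables do not carry over. Pictures are saved under pics/ and viewed, about 8 in all and at most 12, crops included, and the job is handed in when it is done.

Besides the shell and the picture viewer there is one more tool, called after "Emit:" in YAML: its name, and indented under it one key for each argument. servo_tool: Moves the arm, as the interface text tells. Its arguments: {"type":"object","properties":{"steps":{"type":"array"},"force":{"type":"number"}},"required":["steps"]}

```bash
mkdir -p pics; cat > h.py <<'E'
import numpy as np, cv2
from cell import arm, vision, workorder, models
from scipy.spatial.transform import Rotation as R
np.set_printoptions(precision=4,suppress=True)
def tool():
    s=arm.sense(); q=s["tcp_rot"]; T=np.eye(4)
    T[:3,:3]=R.from_quat([q[1],q[2],q[3],q[0]]).as_matrix(); T[:3,3]=s["position"]; return T
def shot(n,f=None):
    T=tool(); p=vision.read_camera(n)
    M=T@np.array(p["tool_from_camera"]) if n=="wrist" else np.array(p["pose"])
    if f: cv2.imwrite(f"pics/{f}.png",p["img"][:,:,::-1])
    return p,M
def marks(p,M,names,fn=models.landmark_of):
    for n in names:
        for d in fn(n,p)[:4]: print(n,round(d["p"],2),(M@np.r_[d["point"],1])[:3])
def pix(p,M,w):
    c=np.linalg.inv(M)@np.r_[w,1]; return p["cx"]+p["fx"]*c[0]/-c[2], p["cy"]-p["fy"]*c[1]/-c[2]
def ray(p,M,u,v,z):
    d=M[:3,:3]@np.array([(u-p["cx"])/p["fx"],-(v-p["cy"])/p["fy"],-1]); o=M[:3,3]; return o+d*(z-o[2])/d[2]
E
python3 - <<'E'
from h import *
N=["wide_breaker_center","narrow_breaker_a_center","tray_in"]
for c in ["scene","top"]:
    p,M=shot(c,c); print(c,M[:3,3],p["fx"]); marks(p,M,N)
print(tool()); print(arm.sense())
E
```

```text
scene [ 0.1254 -0.6488  0.6143] 489.3603147034069
wide_breaker_center 0.84 [ 0.4741 -0.1011  0.0447]
narrow_breaker_a_center 0.75 [ 0.4651 -0.0614  0.0461]
tray_in 0.82 [0.4845 0.3221 0.0001]
top [0.3828 0.0955 0.8975] 404.3386807672698
wide_breaker_center 0.78 [ 0.4731 -0.1035  0.0436]
narrow_breaker_a_center 0.87 [ 0.4641 -0.0569  0.0416]
tray_in 0.58 [0.4822 0.3173 0.0027]
[[ 0.9065 -0.4221 -0.0001  0.2849]
 [-0.4221 -0.9065 -0.0003  0.6118]
 [ 0.0001  0.0003 -1.      0.2118]
 [ 0.      0.      0.      1.    ]]
{'t': 0.4, 'joint_positions': array([ 1.4231,  0.3587,  0.0118, -0.    , -1.2241, -0.2881]), 'joint_velocities': array([-0.0008,  0.0004, -0.    ,  0.0011,  0.0008, -0.0002]), 'joint_torque': array([  0.0011, -58.2275,  29.3283,   6.9329,  -0.0021,  -0.    ]), 'position': array([0.2849, 0.6118, 0.2118]), 'tcp_rot': array([ 0.0001,  0.9764, -0.2162, -0.    ]), 'contact_force': array([ 0.7696, -0.2889,  0.073 ]), 'ft_torque': array([-0.0431,  0.0653, -0.0075]), 'gripper_width': 1.0011889787377293}
```

View pics/top.png

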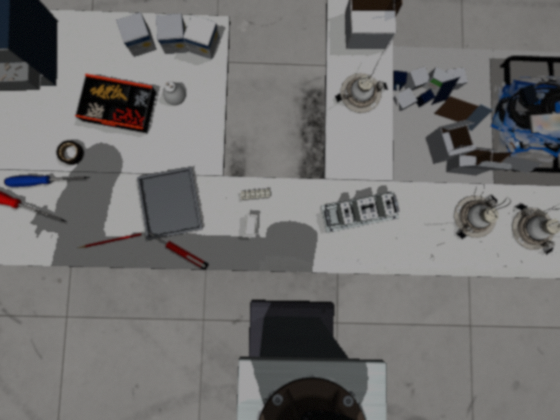

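View pics/scene.png

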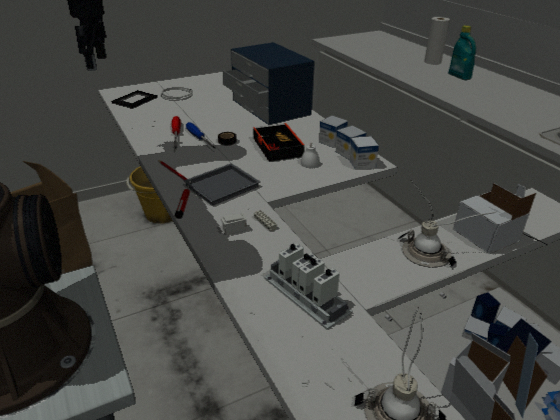

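The top view shows the rail at about (325–398, 190–228) with three breakers at about x=347, 366 and 389, and the tray at (171, 203). Both are slightly yawed. I'll enlarge the rail and measure the yaws.

```bash
python3 - <<'E'
from h import *
t=cv2.imread("pics/top.png"); s=cv2.imread("pics/scene.png")
a=cv2.resize(t[180:240,315:405],(780,520),interpolation=cv2.INTER_CUBIC)[:, :]
b=cv2.resize(s[235:330,255:360],(500,452),interpolation=cv2.INTER_CUBIC)
a=cv2.resize(t[180:240,315:405],(450,300),interpolation=cv2.INTER_CUBIC)
c=cv2.resize(t[160:245,130:210],(282,300),interpolation=cv2.INTER_CUBIC)
out=np.zeros((600,800,3),np.uint8); out[:300,:450]=a; out[:300,455:737]=c
b=cv2.resize(b,(332,300)); out[300:,:332]=b
cv2.imwrite("pics/c1.png",out)
p,M=shot("top")
marks(p,M,["wide_breaker_center","narrow_breaker_a_center","narrow_breaker_b_center"])
for d in models.find_in("wide_breaker_center",p)[:3]: print(d["p"],(M@np.r_[d["point"],1])[:3])
print(pix(p,M,[.473,-.102,.08]),pix(p,M,[.464,-.058,.08]))
for n,uv,z in [("rail corners",[(325,208),(328,229),(394,191),(398,214)],.022),("tray",[(137,176),(194,168),(203,232),(147,240)],.014)]:
    for u,v in uv: print(n,ray(p,M,u,v,z))
E
```

```text
wide_breaker_center 0.65 [ 0.4735 -0.1043  0.0447]
narrow_breaker_a_center 0.6 [ 0.4635 -0.0564  0.0393]
narrow_breaker_b_center 0.57 [ 0.4835 -0.1409  0.045 ]
0.61 [ 0.4716 -0.0983  0.0768]
(np.float64(368.69946383570664), np.float64(208.0451814688907)) (np.float64(347.22395920691673), np.float64(211.84983352271186))
rail corners [ 0.4769 -0.0201  0.022 ]
rail corners [ 0.4312 -0.0272  0.022 ]
rail corners [ 0.5187 -0.172   0.022 ]
rail corners [ 0.468  -0.1805  0.022 ]
tray [0.5372 0.3941 0.014 ]
tray [0.5587 0.2703 0.014 ]
tray [0.4181 0.244  0.014 ]
tray [0.3977 0.3637 0.014 ]
```

View pics/c1.png

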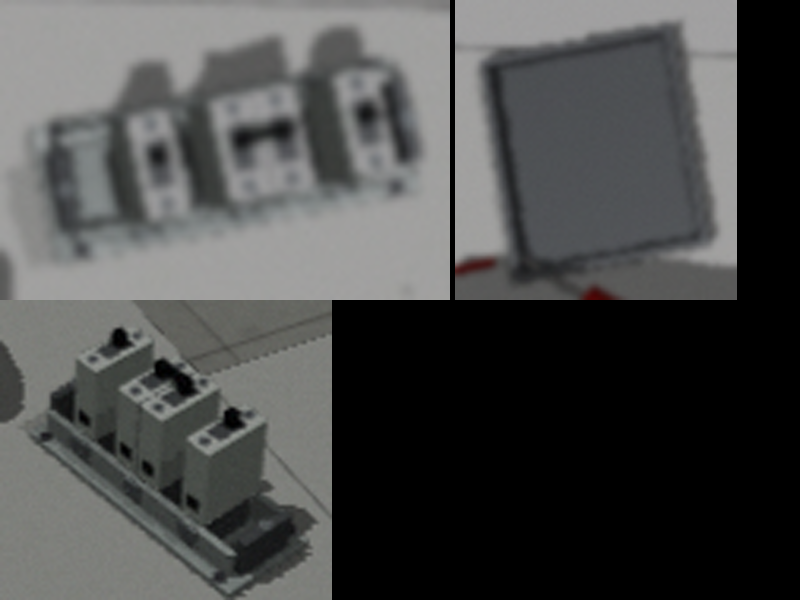

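The wide breaker is the middle one, at about (0.473, -0.103), with the rail yawed about 13.5°. The tray is at about (0.48, 0.32), yawed about 10°. Next I move above the wide breaker.

Emit:
servo_tool:
  steps:
    - {"hand":8.5,"dx":2.4,"dy":2.8,"rz":2.6}
    - {"hand":8.5,"dx":4.7,"dy":5.7,"rz":5.2}
    - {"hand":8.5,"dx":7.1,"dy":8.5,"rz":7.8}
    - {"hand":8.5,"dx":9.4,"dy":11.4,"rz":10.4}
    - {"hand":8.5,"dx":11.8,"dy":14.2,"rz":13}

```text
invalid input at $.steps[0]: expected keys hand, dx, dy, dz, rx, ry, rz
```

Emit:
servo_tool:
  steps:
    - {"hand":8.5,"dx":2.4,"dy":2.8,"dz":0,"rx":0,"ry":0,"rz":2.6}
    - {"hand":8.5,"dx":4.7,"dy":5.7,"dz":0,"rx":0,"ry":0,"rz":5.2}
    - {"hand":8.5,"dx":7.1,"dy":8.5,"dz":0,"rx":0,"ry":0,"rz":7.8}
    - {"hand":8.5,"dx":9.4,"dy":11.4,"dz":0,"rx":0,"ry":0,"rz":10.4}
    - {"hand":8.5,"dx":11.8,"dy":14.2,"dz":0,"rx":0,"ry":0,"rz":13}

```text
t: 1.07
position: [0.332, 0.4316, 0.212]
tcp_rot: [-0.0, 0.945, -0.326, -0.0]
contact_force: [0.5, 0.6, 0.3]
gripper_width: 0.994
```

Emit:
servo_tool:
  steps:
    - {"hand":8.5,"dx":3,"dy":2.2,"dz":0,"rx":0,"ry":0,"rz":2.6}
    - {"hand":8.5,"dx":5.9,"dy":4.5,"dz":0,"rx":0,"ry":0,"rz":5.2}
    - {"hand":8.5,"dx":8.8,"dy":6.7,"dz":0,"rx":0,"ry":0,"rz":7.8}
    - {"hand":8.5,"dx":11.8,"dy":9,"dz":0,"rx":0,"ry":0,"rz":10.4}
    - {"hand":8.5,"dx":14.7,"dy":11.2,"dz":0,"rx":0,"ry":0,"rz":13}

```text
t: 1.48
position: [0.379, 0.2528, 0.2123]
tcp_rot: [-0.0, 0.902, -0.431, 0.0]
contact_force: [0.8, -0.8, 0.1]
gripper_width: 0.998
```

Emit:
servo_tool:
  steps:
    - {"hand":8.5,"dx":3.4,"dy":1.5,"dz":0,"rx":0,"ry":0,"rz":2.6}
    - {"hand":8.5,"dx":6.7,"dy":3,"dz":0,"rx":0,"ry":0,"rz":5.2}
    - {"hand":8.5,"dx":10.1,"dy":4.6,"dz":0,"rx":0,"ry":0,"rz":7.8}
    - {"hand":8.5,"dx":13.4,"dy":6.1,"dz":0,"rx":0,"ry":0,"rz":10.4}
    - {"hand":8.5,"dx":16.8,"dy":7.6,"dz":0,"rx":0,"ry":0,"rz":13}

```text
t: 1.9
position: [0.4258, 0.0746, 0.2125]
tcp_rot: [-0.001, 0.848, -0.53, 0.0]
contact_force: [0.2, 0.9, 0.4]
gripper_width: 0.997
```

Emit:
servo_tool:
  steps:
    - {"hand":8.5,"dx":4,"dy":0.8,"dz":0,"rx":0,"ry":0,"rz":3}
    - {"hand":8.5,"dx":8,"dy":1.6,"dz":0,"rx":0,"ry":0,"rz":6}
    - {"hand":8.5,"dx":12,"dy":2.4,"dz":0,"rx":0,"ry":0,"rz":9}
    - {"hand":8.5,"dx":16,"dy":3.2,"dz":0,"rx":0,"ry":0,"rz":12}
    - {"hand":8.5,"dx":18.1,"dy":3.6,"dz":0,"rx":0,"ry":0,"rz":12.5}

```text
t: 2.32
position: [0.4732, -0.1055, 0.2121]
tcp_rot: [-0.0, 0.784, -0.621, 0.0]
contact_force: [0.7, 0.5, 0.5]
gripper_width: 0.995
```

```bash
python3 - <<'E'
from h import *
p,M=shot("wrist","w1"); print(tool()); print(M, {k:p[k] for k in("fx","fy","cx","cy")})
marks(p,M,["wide_breaker_center","narrow_breaker_a_center"])
E
```

```text
[[ 0.2299 -0.9732 -0.0002  0.4737]
 [-0.9732 -0.2299 -0.0011 -0.1068]
 [ 0.001   0.0004 -1.      0.2118]
 [ 0.      0.      0.      1.    ]]
[[-0.9733  0.22    0.0654  0.4898]
 [-0.2296 -0.9333 -0.2762 -0.1768]
 [ 0.0003 -0.2838  0.9589  0.3736]
 [ 0.      0.      0.      1.    ]] {'fx': 325.19226210127806, 'fy': 325.19226210127806, 'cx': 277.17097466280916, 'cy': 208.75150282703603}
narrow_breaker_a_center 0.61 [ 0.4637 -0.0558  0.0483]
```

View pics/w1.png

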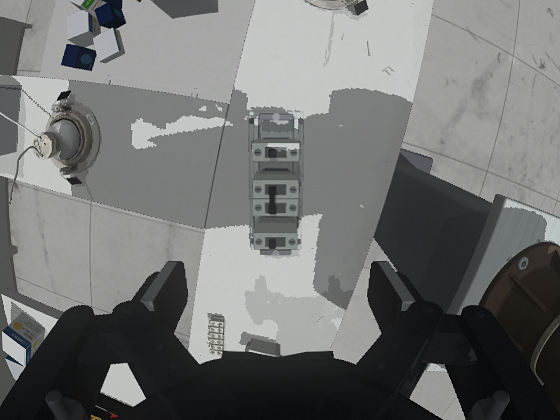

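The wrist view shows the rail nearly aligned with the image, at columns 248–302. The wide breaker is at about (272, 198), with one narrow at row 152 and the other at row 242. I'll take a zoom crop to refine this.

```bash
cat >> h.py <<'E'
def fray(p,M,u,v,z):
    x,y=(u-p["cx"])/p["fx"],(v-p["cy"])/p["fy"]; r=np.hypot(x,y)
    c=np.array([np.sin(r)*x/r,-np.sin(r)*y/r,-np.cos(r)]); d=M[:3,:3]@c; o=M[:3,3]; return o+d*(z-o[2])/d[2]
E
python3 - <<'E'
from h import *
t=cv2.imread("pics/w1.png")
cv2.imwrite("pics/c2.png",cv2.resize(t[105:260,235:315],(300,581),interpolation=cv2.INTER_CUBIC).copy())
# 6x of wide+neighbours
cv2.imwrite("pics/c3.png",cv2.resize(t[170:230,235:315],None,fx=10,fy=10,interpolation=cv2.INTER_CUBIC))
E
```

```text
(no output)
```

View pics/c3.png

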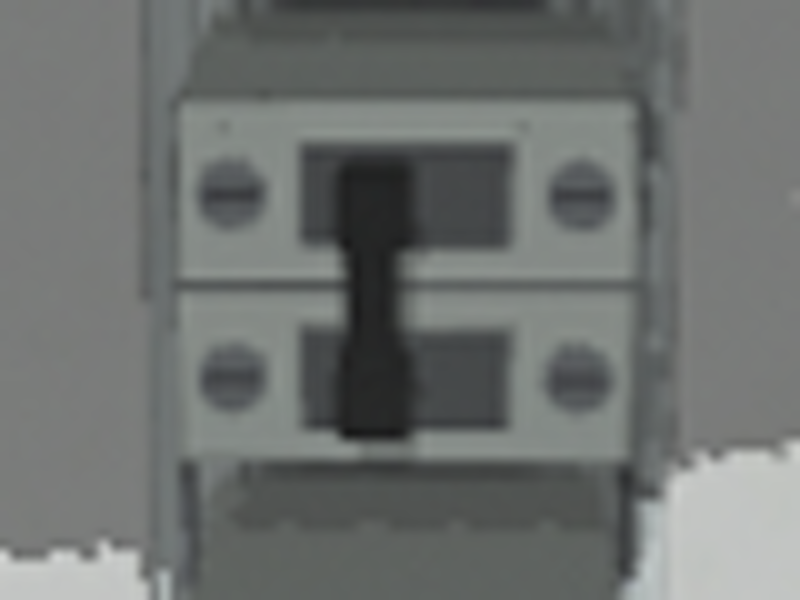

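The wide breaker's top face has corners at about (253, 180), (299, 180), (253, 216) and (298.5, 216) in the full image. Its edges are parallel to the image axes.

```bash
python3 - <<'E'
from h import *
p,M=shot("wrist"); T=tool()
C=[fray(p,M,u-.5,v-.5,.076) for u,v in [(253,180),(299,180),(253.2,216),(298.5,216)]]
C=np.array(C); print(C); c=C.mean(0); print(c)
print("x size",np.linalg.norm(C[0]-C[1]),np.linalg.norm(C[2]-C[3]),"y",np.linalg.norm(C[0]-C[2]),np.linalg.norm(C[1]-C[3]))
for a,b in((0,1),(2,3)): d=C[a]-C[b]; print(np.degrees(np.arctan2(d[1],d[0])))
print(T[:3,3],np.linalg.inv(T)@np.r_[c,1])
E
```

```text
[[ 0.4979 -0.1119  0.076 ]
 [ 0.4562 -0.1218  0.076 ]
 [ 0.4903 -0.0775  0.076 ]
 [ 0.4479 -0.0876  0.076 ]]
[ 0.4731 -0.0997  0.076 ]
x size 0.04287593857969458 0.043509682064133484 y 0.03520732320830602 0.03519320977386582
13.30185299572744
13.316350998735217
[ 0.4726 -0.1028  0.2118] [-0.0029 -0.0012  0.1358  1.    ]
```

Emit:
servo_tool:
  steps:
    - {"hand":8.5,"dx":0.1,"dy":-0.1,"dz":3,"rx":0,"ry":0,"rz":0}
    - {"hand":8.5,"dx":0.1,"dy":-0.1,"dz":6,"rx":0,"ry":0,"rz":0}
    - {"hand":8.5,"dx":0.1,"dy":-0.1,"dz":8,"rx":0,"ry":0,"rz":0}
    - {"hand":8.5,"dx":0.1,"dy":-0.1,"dz":9,"rx":0,"ry":0,"rz":0}
    - {"hand":8.5,"dx":0.1,"dy":-0.1,"dz":9,"rx":0,"ry":0,"rz":0}

```text
t: 2.93
position: [0.4726, -0.1022, 0.1202]
tcp_rot: [0.001, 0.786, -0.618, -0.001]
contact_force: [-0.8, 0.2, 0.2]
gripper_width: 0.997
```

```bash
python3 - <<'E'
from h import *
shot("top");p,M=shot("wrist","w2"); T=tool();print(T)
marks(p,M,["wide_breaker_center","narrow_breaker_a_center"])
E
```

```text
[[ 0.2355 -0.9719  0.0008  0.4747]
 [-0.9719 -0.2355 -0.0003 -0.1023]
 [ 0.0005 -0.0007 -1.      0.1228]
 [ 0.      0.      0.      1.    ]]
wide_breaker_center 0.57 [ 0.4753 -0.1008  0.0441]
narrow_breaker_a_center 0.77 [ 0.4649 -0.0549  0.0454]
```

View pics/w2.png

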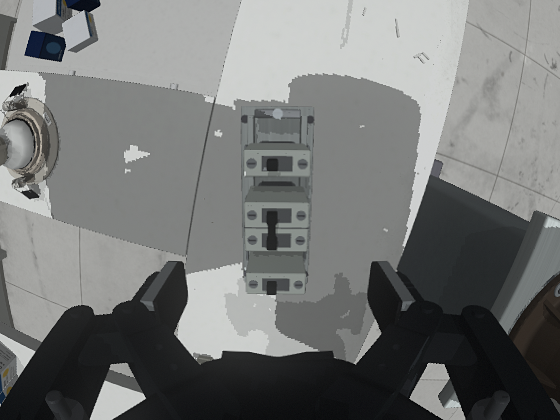

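The wide breaker's top face now spans columns about 245–311 and rows about 203–250, between the open fingers.

```bash
python3 - <<'E'
from h import *
p,M=shot("wrist"); T=tool(); print(T[:3,3])
C=np.array([fray(p,M,u,v,.076) for u,v in [(245,203),(310,203),(245.5,250),(310,250)]])
c=C.mean(0); print(c,np.linalg.norm(C[0]-C[1]),np.linalg.norm(C[0]-C[2])); print(np.linalg.inv(T)@np.r_[c,1])
E
```

```text
[ 0.4751 -0.1026  0.1234]
[ 0.4743 -0.101   0.076 ] 0.04345964361870777 0.034230234082905556
[-0.0018  0.0005  0.0474  1.    ]
```

Emit:
servo_tool:
  steps:
    - {"hand":8.5,"dx":-0.1,"dy":0,"dz":2,"rx":0,"ry":0,"rz":0}
    - {"hand":8.5,"dx":-0.1,"dy":0,"dz":4,"rx":0,"ry":0,"rz":0}
    - {"hand":8.5,"dx":-0.1,"dy":0,"dz":6,"rx":0,"ry":0,"rz":0}
    - {"hand":8.5,"dx":-0.1,"dy":0,"dz":7.1,"rx":0,"ry":0,"rz":0}
    - {"hand":8.5,"dx":-0.1,"dy":0,"dz":7.1,"rx":0,"ry":0,"rz":0}

```text
t: 3.6
position: [0.4728, -0.102, 0.0497]
tcp_rot: [0.001, 0.785, -0.619, -0.001]
contact_force: [-0.8, -0.5, -0.4]
gripper_width: 0.994
```

Emit:
servo_tool:
  steps:
    - {"hand":3.5,"dx":0,"dy":0,"dz":0,"rx":0,"ry":0,"rz":0}
    - {"hand":3.5,"dx":0,"dy":0,"dz":0,"rx":0,"ry":0,"rz":0}
    - {"hand":3.5,"dx":0,"dy":0,"dz":0,"rx":0,"ry":0,"rz":0}
    - {"hand":3.5,"dx":0,"dy":0,"dz":0,"rx":0,"ry":0,"rz":0}
    - {"hand":3.5,"dx":0,"dy":0,"dz":0,"rx":0,"ry":0,"rz":0}
  force: 60

```text
t: 4.02
position: [0.4748, -0.102, 0.0526]
tcp_rot: [-0.001, 0.786, -0.619, 0.001]
contact_force: [-2.6, 1.4, 9.5]
gripper_width: 0.478
```

Emit:
servo_tool:
  steps:
    - {"hand":3.5,"dx":0,"dy":0,"dz":0,"rx":0,"ry":0,"rz":0}
    - {"hand":3.5,"dx":0,"dy":0,"dz":0,"rx":0,"ry":0,"rz":0}
    - {"hand":3.5,"dx":0,"dy":0,"dz":0,"rx":0,"ry":0,"rz":0}
    - {"hand":3.5,"dx":0,"dy":0,"dz":0,"rx":0,"ry":0,"rz":0}
    - {"hand":3.5,"dx":0,"dy":0,"dz":0,"rx":0,"ry":0,"rz":0}

```text
t: 4.43
position: [0.4748, -0.102, 0.0526]
tcp_rot: [-0.001, 0.786, -0.619, 0.001]
contact_force: [-1.5, 1.1, 10.3]
gripper_width: 0.479
```

Gripped. Now I pull straight up.

Emit:
servo_tool:
  steps:
    - {"hand":3.5,"dx":0,"dy":0,"dz":-0.4,"rx":0,"ry":0,"rz":0}
    - {"hand":3.5,"dx":0,"dy":0,"dz":-0.8,"rx":0,"ry":0,"rz":0}
    - {"hand":3.5,"dx":0,"dy":0,"dz":-1.2,"rx":0,"ry":0,"rz":0}
    - {"hand":3.5,"dx":0,"dy":0,"dz":-1.7,"rx":0,"ry":0,"rz":0}
    - {"hand":3.5,"dx":0,"dy":0,"dz":-2.2,"rx":0,"ry":0,"rz":0}
  force: 80

```text
t: 4.85
position: [0.4737, -0.102, 0.0736]
tcp_rot: [0.0, 0.786, -0.619, -0.0]
contact_force: [-0.3, -0.8, -1.6]
gripper_width: 0.458
```

Emit:
servo_tool:
  steps:
    - {"hand":3.5,"dx":0,"dy":0,"dz":-1.5,"rx":0,"ry":0,"rz":0}
    - {"hand":3.5,"dx":0,"dy":0,"dz":-3.5,"rx":0,"ry":0,"rz":0}
    - {"hand":3.5,"dx":0,"dy":0,"dz":-6,"rx":0,"ry":0,"rz":0}
    - {"hand":3.5,"dx":0,"dy":0,"dz":-8,"rx":0,"ry":0,"rz":0}
    - {"hand":3.5,"dx":0,"dy":0,"dz":-8.5,"rx":0,"ry":0,"rz":0}

```text
t: 5.27
position: [0.4755, -0.102, 0.1617]
tcp_rot: [-0.002, 0.786, -0.619, 0.002]
contact_force: [-0.5, -1.2, -0.7]
gripper_width: 0.46
```

```bash
python3 - <<'E'
from h import *
N=["wide_breaker_center","narrow_breaker_a_center","tray_in"]
p,M=shot("wrist","w3"); print(tool()); marks(p,M,N[:2])
p,M=shot("scene","s3"); marks(p,M,N)
p,M=shot("top","t3"); marks(p,M,N)
a=cv2.imread("pics/w3.png"); b=cv2.imread("pics/s3.png")[180:390,170:450]
cv2.imwrite("pics/c4.png",np.vstack([cv2.resize(a,(400,300)),cv2.resize(b,(400,300))]))
E
```

```text
[[ 0.2342 -0.9722  0.0049  0.4753]
 [-0.9722 -0.2342  0.0004 -0.1019]
 [ 0.0008 -0.0049 -1.      0.1611]
 [ 0.      0.      0.      1.    ]]
wide_breaker_center 0.92 [ 0.4745 -0.1005  0.1494]
narrow_breaker_a_center 0.65 [ 0.4674 -0.0632  0.0481]
tray_in 0.93 [0.4848 0.3234 0.0039]
tray_in 0.69 [ 0.4834  0.3169 -0.0023]
```

View pics/c4.png

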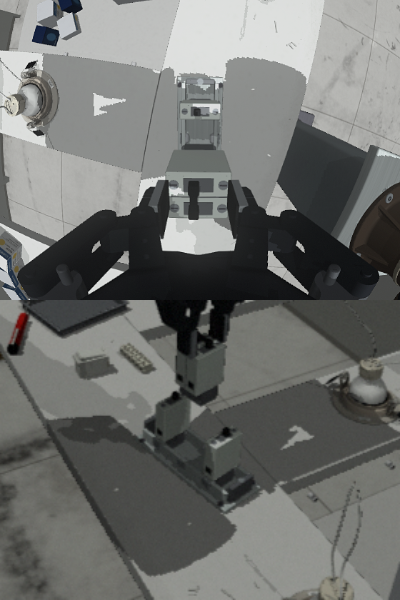

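The breaker is held upright, with its centre at about z=0.15, and both narrows are still clipped. Next I carry it to the tray.

Emit:
servo_tool:
  steps:
    - {"hand":3.5,"dx":-1.6,"dy":-0.4,"dz":0,"rx":0,"ry":0,"rz":0}
    - {"hand":3.5,"dx":-4.2,"dy":-1.1,"dz":0,"rx":0,"ry":0,"rz":0}
    - {"hand":3.5,"dx":-7.2,"dy":-1.9,"dz":0,"rx":0,"ry":0,"rz":0}
    - {"hand":3.5,"dx":-10.4,"dy":-2.7,"dz":0,"rx":0,"ry":0,"rz":0}
    - {"hand":3.5,"dx":-13.6,"dy":-3.5,"dz":0,"rx":0,"ry":0,"rz":0}

```text
t: 6.23
position: [0.4758, 0.0396, 0.1578]
tcp_rot: [0.0, 0.785, -0.619, -0.0]
contact_force: [0.9, -0.1, -1.1]
gripper_width: 0.46
```

Emit:
servo_tool:
  steps:
    - {"hand":3.5,"dx":-2.7,"dy":-0.7,"dz":0,"rx":0,"ry":0,"rz":0}
    - {"hand":3.5,"dx":-5.4,"dy":-1.4,"dz":0,"rx":0,"ry":0,"rz":0}
    - {"hand":3.5,"dx":-8.2,"dy":-2.1,"dz":0,"rx":0,"ry":0,"rz":0}
    - {"hand":3.5,"dx":-10.9,"dy":-2.8,"dz":0,"rx":0,"ry":0,"rz":0}
    - {"hand":3.5,"dx":-13.6,"dy":-3.5,"dz":0,"rx":0,"ry":0,"rz":0}

```text
t: 6.65
position: [0.4779, 0.1803, 0.1578]
tcp_rot: [0.0, 0.786, -0.619, -0.0]
contact_force: [0.5, -1.0, -1.5]
gripper_width: 0.46
```

Emit:
servo_tool:
  steps:
    - {"hand":3.5,"dx":-3.2,"dy":-0.8,"dz":0,"rx":0,"ry":0,"rz":0}
    - {"hand":3.5,"dx":-6.4,"dy":-1.6,"dz":0,"rx":0,"ry":0,"rz":0}
    - {"hand":3.5,"dx":-9.4,"dy":-2.4,"dz":0,"rx":0,"ry":0,"rz":0}
    - {"hand":3.5,"dx":-12,"dy":-3.1,"dz":0,"rx":0,"ry":0,"rz":0}
    - {"hand":3.5,"dx":-13.6,"dy":-3.5,"dz":0,"rx":0,"ry":0,"rz":0}

```text
t: 7.07
position: [0.4804, 0.3219, 0.1574]
tcp_rot: [0.0, 0.786, -0.618, 0.0]
contact_force: [0.5, -1.2, -1.6]
gripper_width: 0.466
```

```bash
python3 - <<'E'
from h import *
N=["wide_breaker_center","tray_in"]
p,M=shot("wrist","w4"); print(tool()); marks(p,M,N)
p,M=shot("scene","s4"); marks(p,M,N)
E
```

```text
[[ 0.2361 -0.9717  0.0005  0.4807]
 [-0.9717 -0.2361  0.0002  0.3235]
 [-0.0001 -0.0005 -1.      0.1573]
 [ 0.      0.      0.      1.    ]]
wide_breaker_center 0.61 [0.4802 0.3244 0.1508]
tray_in 0.95 [0.4786 0.3226 0.003 ]
wide_breaker_center 0.62 [0.4838 0.3231 0.1482]
```

View pics/w4.png

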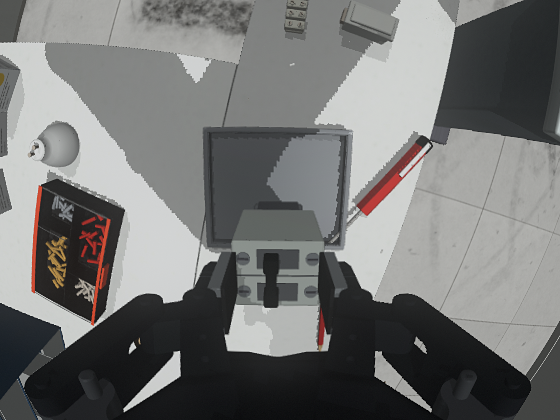

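The breaker is upright over the tray (tray at columns 204–352), centred to within millimetres. Now I lower it.

Emit:
servo_tool:
  steps:
    - {"hand":3.5,"dx":0.2,"dy":0,"dz":2,"rx":0,"ry":0,"rz":0}
    - {"hand":3.5,"dx":0.2,"dy":0,"dz":5,"rx":0,"ry":0,"rz":0}
    - {"hand":3.5,"dx":0.2,"dy":0,"dz":8,"rx":0,"ry":0,"rz":0}
    - {"hand":3.5,"dx":0.2,"dy":0,"dz":9.6,"rx":0,"ry":0,"rz":0}
    - {"hand":3.5,"dx":0.2,"dy":0,"dz":10,"rx":0,"ry":0,"rz":0}

```text
t: 7.78
position: [0.4795, 0.3145, 0.055]
tcp_rot: [0.003, 0.785, -0.62, -0.0]
contact_force: [0.5, -1.0, -0.5]
gripper_width: 0.464
```

Emit:
servo_tool:
  steps:
    - {"hand":3.5,"dx":0,"dy":0,"dz":0.1,"rx":0,"ry":0,"rz":0}
    - {"hand":3.5,"dx":0,"dy":0,"dz":0.2,"rx":0,"ry":0,"rz":0}
    - {"hand":3.5,"dx":0,"dy":0,"dz":0.3,"rx":0,"ry":0,"rz":0}
    - {"hand":3.5,"dx":0,"dy":0,"dz":0.4,"rx":0,"ry":0,"rz":0}
    - {"hand":3.5,"dx":0,"dy":0,"dz":0.4,"rx":0,"ry":0,"rz":0}

```text
t: 8.2
position: [0.4812, 0.3177, 0.0548]
tcp_rot: [-0.001, 0.785, -0.619, 0.0]
contact_force: [0.4, 0.5, -1.0]
gripper_width: 0.461
```

Emit:
servo_tool:
  steps:
    - {"hand":3.5,"dx":0,"dy":0,"dz":0.1,"rx":0,"ry":0,"rz":0}
    - {"hand":3.5,"dx":0,"dy":0,"dz":0.2,"rx":0,"ry":0,"rz":0}
    - {"hand":3.5,"dx":0,"dy":0,"dz":0.3,"rx":0,"ry":0,"rz":0}
    - {"hand":3.5,"dx":0,"dy":0,"dz":0.3,"rx":0,"ry":0,"rz":0}

```text
t: 8.53
position: [0.4808, 0.3173, 0.0507]
tcp_rot: [0.0, 0.785, -0.619, -0.0]
contact_force: [-0.3, 0.0, -0.8]
gripper_width: 0.461
```

Emit:
servo_tool:
  steps:
    - {"hand":3.5,"dx":0,"dy":0,"dz":0.1,"rx":0,"ry":0,"rz":0}
    - {"hand":3.5,"dx":0,"dy":0,"dz":0.2,"rx":0,"ry":0,"rz":0}
    - {"hand":3.5,"dx":0,"dy":0,"dz":0.2,"rx":0,"ry":0,"rz":0}

```text
t: 8.78
position: [0.4811, 0.3174, 0.05]
tcp_rot: [-0.0, 0.786, -0.619, 0.0]
contact_force: [-2.8, -1.6, 8.2]
gripper_width: 0.464
```

Contact with 8 N upward, so the breaker is on the tray floor. I release gently and then retreat up.

Emit:
servo_tool:
  steps:
    - {"hand":4.6,"dx":0,"dy":0,"dz":0,"rx":0,"ry":0,"rz":0}
    - {"hand":5.2,"dx":0,"dy":0,"dz":0,"rx":0,"ry":0,"rz":0}
    - {"hand":6.5,"dx":0,"dy":0,"dz":0,"rx":0,"ry":0,"rz":0}
    - {"hand":8.5,"dx":0,"dy":0,"dz":0,"rx":0,"ry":0,"rz":0}
    - {"hand":8.5,"dx":0,"dy":0,"dz":0,"rx":0,"ry":0,"rz":0}

```text
t: 9.2
position: [0.4809, 0.3173, 0.0488]
tcp_rot: [0.0, 0.785, -0.619, 0.0]
contact_force: [0.0, 0.5, -0.3]
gripper_width: 0.992
```

Emit:
servo_tool:
  steps:
    - {"hand":8.5,"dx":0,"dy":0,"dz":-1,"rx":0,"ry":0,"rz":0}
    - {"hand":8.5,"dx":0,"dy":0,"dz":-3,"rx":0,"ry":0,"rz":0}
    - {"hand":8.5,"dx":0,"dy":0,"dz":-6,"rx":0,"ry":0,"rz":0}
    - {"hand":8.5,"dx":0,"dy":0,"dz":-9,"rx":0,"ry":0,"rz":0}
    - {"hand":8.5,"dx":0,"dy":0,"dz":-12,"rx":0,"ry":0,"rz":0}

```text
t: 9.62
position: [0.4808, 0.3171, 0.1709]
tcp_rot: [0.0, 0.786, -0.619, 0.0]
contact_force: [1.4, -0.2, -0.0]
gripper_width: 0.997
```

```bash
python3 - <<'E'
from h import *
N=["wide_breaker_center","narrow_breaker_a_center","tray_in"]
p,M=shot("wrist","w5"); print(tool()[:3,3]); marks(p,M,N)
p,M=shot("scene","s5"); marks(p,M,N)
a=cv2.imread("pics/w5.png"); b=cv2.imread("pics/s5.png")[130:340,130:410]
cv2.imwrite("pics/c5.png",np.vstack([cv2.resize(a,(400,300)),cv2.resize(b,(400,300))]))
print(arm.sense()["contact_force"])
E
```

```text
[0.4835 0.3192 0.1778]
wide_breaker_center 0.56 [0.4833 0.3179 0.0437]
wide_breaker_center 0.6 [0.4838 0.3205 0.0408]
narrow_breaker_a_center 0.6 [ 0.4672 -0.0624  0.0459]
tray_in 0.75 [0.483  0.3248 0.0038]
[-0.7395 -0.0243 -0.3059]
```

View pics/c5.png

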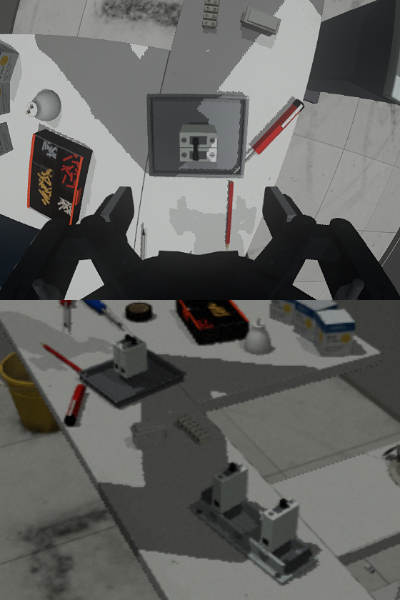

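The breaker stands upright mid-tray, released. Both narrows are still clipped on the rail and the gripper is clear.

```bash
python3 -c "
from cell import workorder
print(workorder.job_done())"
```

```text
the job is handed in; nothing more can be done
None
```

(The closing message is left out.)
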